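# Work a sagging bolt free and hold the reagent pen's gate ajar

### The job

The bolt of the little wire reagent pen sags, so its nose hangs behind the bent-up lip of the keeper: grip its knob, lift it over the lip while pulling it back toward the gate's hinge, without forcing it against the keeper. Then swing the self-closing gate out toward you by the same knob and finish while still holding it, bolt drawn back, gate standing steady at about 20 degrees open; leave the two dropper bottles in the pen standing.

Things in the scene. Friction and masses are not known exactly. Their poses are not given: they have to be found in the camera images.
- pen: Bench-top reagent pen of steel wire with a grey base plate, 270 mm wide (its y), 170 mm deep (its x), posts 108 mm high; fixed to the worktop. Origin on the worktop under the middle of the gate; x points into the pen, away from the gate's front, y along the shut gate from its hinge toward its latch post, z up. The gate fills the front, 230 mm wide, top 108 mm above the worktop, its plane at x = 0.
- gate_hinge (a point): Point on the gate's upright hinge axis at the height of the gate's top; in the pen's frame at x 0, y -118 mm, z 108 mm.
- gate (a joint): Angle of the gate, rad: 0 shut, grows as its free (latch) end swings out of the pen, to the pen's -x (counterclockwise seen from above), to 1.2. A light spring always shuts it (about 0.24 N m at 0.35 rad, 1.5 to 2.5 N at the knob). While the bolt's nose is in the keeper it cannot open.
- bolt: Steel barrel bolt on top of the gate: rod 10 mm thick, 200 mm long, along the gate. Origin on the rod's axis, 126 mm above the worktop when it sags, at the pen's x 0, y 0 when shot. Its nose, at the latch end, is a block 12 x 13 x 22 mm whose underside hangs 14 mm below the rod's axis, 8 mm below the top of the keeper's lip. Weighs about 0.2 kg.
- knob (a point): Centre of the part to grip of the bolt's upright cylindrical knob, 18 mm in diameter, which rises from the rod; 154 mm above the worktop at rest, the knob's flat top 16 mm higher, the rod's top 23 mm lower. At rest in the pen's frame at x 0, y +30 mm (less the value of bolt_draw). A thin collar 23 mm wide is at its foot, its top 20 mm below this point.
- bolt_lift (a joint): How far the bolt is lifted straight up in its loose guides, m: 0 sagging (it falls back by its weight), stop at 0.018. More than 0.008 is needed for the nose to clear the lip. The two guides are 20 mm wide loops whose tops stand 159 mm above the worktop, in the pen's frame at y +72 and -45 mm.
- bolt_draw (a joint): How far the bolt is pulled back along the gate toward the hinge (pen's -y), m: 0 fully shot, stop at 0.040; friction about 1 N. Unlifted, the nose meets the lip at 0.005; it is wholly past the lip and out of the keeper at 0.022.
- keeper (a point): Aluminium keeper on top of the latch post: base 34 x 30 mm, two upright cheeks 34 mm high before and behind the nose, open on top, and on the side of the gate a bent-up lip 4 mm thick and 12 mm high. This point is the middle of its underside, 108 mm above the worktop, in the pen's frame at x 0, y +127 mm.
- lip (a point): Middle of the top edge of the keeper's lip, 120 mm above the worktop; in the pen's frame at x 0, y +114 mm.
- dropper_a: Dropper bottle standing in the pen, 33 mm in diameter, 96 mm high; origin at the centre of its underside, z up.
- dropper_b: Second dropper bottle standing in the pen, 33 mm in diameter, 94 mm high; origin at the centre of its underside, z up.

How it is judged:
By the outcome, as a careful person would: the job done as asked, in the order asked, and still so for the second after the job is handed in, while the arm keeps its last pose, push and grip.
It also fails if it takes over 32 s, if anything falls off the work surface, if the arm or the gripper's body presses on something with over 40 N, if the wrist force passes 120 N, or if a joint passes its speed limit or range.

### The arm

A 6-joint arm with a two-finger parallel gripper is mounted at the origin on a cart in front of the work surface, level with it; the furniture and walls round the work are solid. World frame = base frame: x ahead of the robot, y to its left, z up, the work surface at z = 0. Lengths are in m, angles in rad, forces in N, time in s.
With the tool pointing down it reaches from about 0.375 to 0.9 m from the base axis. Payload 3.1 kg.
Tool frame: the origin (TCP) lies on the centre line of the jaws, within the pads' length; the fingertips stand 11 mm ahead of it and the grasp point (between the pads) lies 8 mm behind it; x points along the fingers, y is the direction in which the jaws open and shut, and the axes are right-handed (so a half turn about x gives the same grasp; the last joint's range is limited). The gripper opens to 87 mm and grips with 3 to 60 N. Pads are 19 mm wide; open, the fingers measure 117 mm over their backs; the gripper's body (75 mm by 190 mm) begins 51 mm behind the grasp point.
Start: joints at [-1.478, 0.527, 1.433, -0, 1.181, -0.178], TCP at [0.167, -0.602, 0.234] pointing down, gripper open.
Joint ranges: [-3.08, 3.08], [-0.75, 2.2], [0.22, 2.44], [-1.43, 4.57], [0, 2.65], [-2.85, 2.85]. Speed limits (rad/s): [2.79, 2.79, 3.14, 3.14, 3.14, 3.14].

### API

Orientations are given as a unit quaternion [x, y, z, w].
In Python, from rig import robot, camera, camera_info gives the robot as it stands.
- The arm moves only by the shell command python3 -m inch 'ROWS' [FORCE]. ROWS is JSON, a list that holds one entry, the list of rows, each a list of 5 numbers: the shift along the tool's x, y, z in cm, then the turn about the tool's x in rad, then the opening, from 0 (shut) to 1 (fully open). A call has 1 to 8 rows; each row shifts and turns the pose as measured when the row begins, along the tool's axes as they then stand; what a row does not reach is not made up. A row lasts 1/12 s, in which the tool goes at most 41.7 mm and 7.16 degrees, less where a joint would pass 70% of its speed; a pose out of reach is approached as far as the arm can. A call with a gripper value outside its range is refused whole. The fingers move at their own pace and stop on an object; FORCE is the grip in N (left out, the last holds). Time passes only in rows, so rows that do not move let the fingers close. It gives the time, the measured TCP pose, the force and the opening at its end, in the units of the state.
- robot.get_obs(): the state, without advancing time (a new reading comes with each control period).
- camera(name): name is "scene" or "top"; returns the picture (384x512x3 uint8, red, green, blue); there is no depth.
- camera_info(name): a dict with "camera_matrix" (3x3 intrinsics, pixels), "dist" ([k1, k2, p1, p2, k3] as OpenCV has them; the pictures are not rectified), "rvec" (rotation vector, rad) and "tvec" (3), from world to camera coordinates, as OpenCV has them. Camera axes: x right, y down, z forward; pixel columns grow to the right and rows downward; lengths in m; the calibration is good to about 2 mm. A picture is of the moment at which its call begins. camera_info takes no time and is no camera call.
- robot.hand_in(): hands the job in, once; it reports no verdict.
The state is a dict: "time": time; "q": joint angles; "joint_velocities": joint speeds; "joint_torque": joint torques, N m; "position": TCP position; "tool_rot": TCP orientation; "ft_force": force on the tool from outside, world axes, zero at the start; "moment": the same for the moment, N m; "grip_width": finger opening in m.
Only numpy, scipy, OpenCV 4.12 (cv2) and the standard library are available. Lean on these libraries where they do the work, as an engineer would, in place of code of your own. Each camera call takes 0.05 s, during which the arm holds its last target. There are 200 camera calls.

## Working session

There is one attempt and no reset: what is moved stays moved. The work goes in short steps, Python scripts to look and compute and a shell command to move; the robot and the scene stay as the last step left them, time stands still between calls to the robot, and variables do not carry over. Pictures are saved under pics/ and viewed, about 8 in all and at most 12, crops included, and the job is handed in when it is done.

```bash
mkdir -p pics; ls; python3 - <<'E'
from rig import robot,camera,camera_info
import cv2,numpy as np
o=robot.get_obs();print(o)
ims=[]
for n in("scene","top"):
    im=camera(n);cv2.imwrite(f"pics/{n}0.png",im[:,:,::-1]);i=camera_info(n)
    print(n,{k:np.round(v,4).tolist() for k,v in i.items()})
E
```

```text
pics
{'time': 0.0, 'q': array([-1.47850470e+00,  5.28463049e-01,  1.43391769e+00, -4.87103621e-06,
        1.18140776e+00, -1.78516313e-01]), 'joint_velocities': array([ 9.03915383e-04, -5.69272183e-04, -1.64802290e-03,  3.36059553e-04,
        9.16935540e-04,  1.35871839e-05]), 'joint_torque': array([ 9.57114789e-04, -4.40029299e+01, -1.76596963e+01,  6.32543396e-02,
        5.80909266e-02, -1.62031561e-04]), 'position': array([ 0.16714341, -0.60148653,  0.23256864]), 'tool_rot': array([ 0.70066591,  0.09622905, -0.70060217,  0.09467766]), 'ft_force': array([ 0.85322516,  0.16288791, -0.13935699]), 'moment': array([0.02764449, 0.00516348, 0.01827422]), 'grip_width': 0.08695782620823288}
scene {'camera_matrix': [[447.029, 0.0, 261.3665], [0.0, 447.029, 190.3864], [0.0, 0.0, 1.0]], 'dist': [-0.1174, 0.0, 0.0, 0.0, 0.0], 'rvec': [2.1283, -0.4913, 0.2436], 'tvec': [-0.5275, 0.2868, 0.725]}
top {'camera_matrix': [[373.3095, 0.0, 260.3033], [0.0, 373.3095, 192.7551], [0.0, 0.0, 1.0]], 'dist': [-0.0387, 0.0, 0.0, 0.0, 0.0], 'rvec': [2.132, -2.1137, 0.179], 'tvec': [0.0438, 0.6189, 0.8629]}
```

View pics/scene0.png

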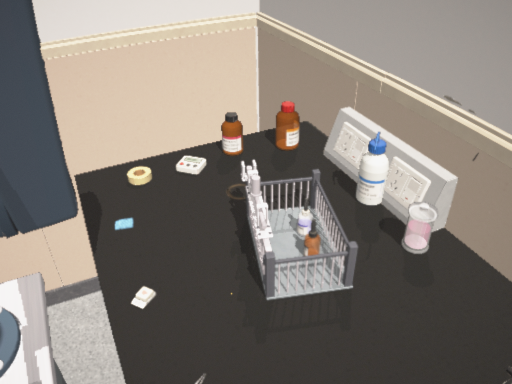

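View pics/top0.png

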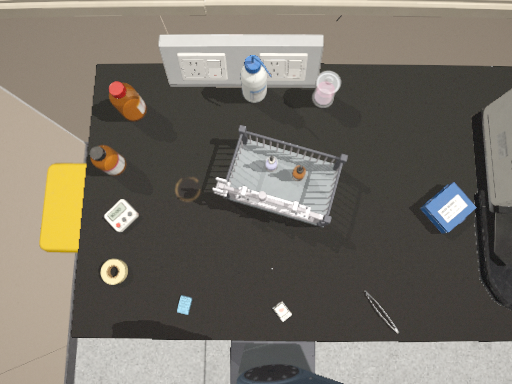

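Scene: pen at about (300,235), with the bolt along its left edge from (245,170) to (268,230). Top: gate from (222,187) at the latch to (322,215) at the hinge. I'll enlarge both crops.

```bash
python3 - <<'E'
import cv2,numpy as np
a=cv2.imread("pics/scene0.png")[150:300,220:370];b=cv2.imread("pics/top0.png")[120:235,200:350]
a=cv2.resize(a,None,fx=4,fy=4,interpolation=3)[:, :340]
b=cv2.resize(b,None,fx=5,fy=5,interpolation=3)[200:520,:]
c=np.zeros((600,800,3),np.uint8)
a=a[:440];
cv2.imwrite("pics/c_s.png",a);cv2.imwrite("pics/c_t.png",b);print(a.shape,b.shape)
E
```

```text
(440, 340, 3) (320, 750, 3)
```

View pics/c_s.png

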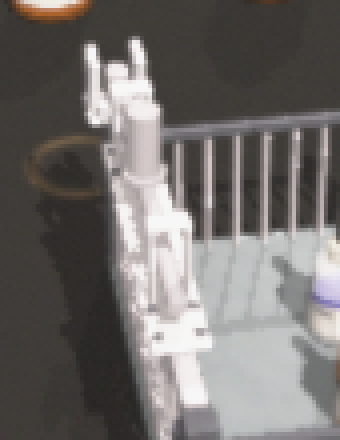

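View pics/c_t.png

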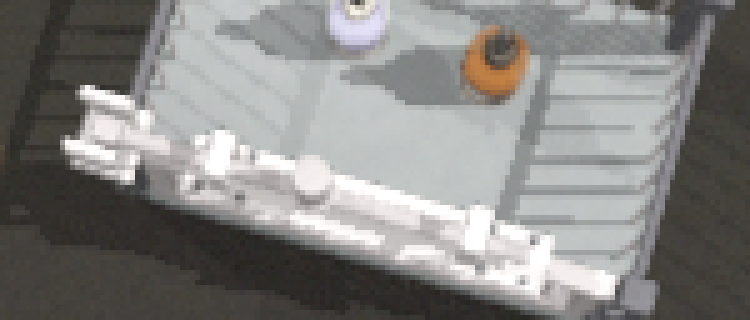

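Crops: in the scene view the knob's top is at about full-image (256.3,176.5). In the top view it is at (262.6,195.6), the guide tops at (243.6,190.4) and (295.6,206.0), the keeper middle at (221,187.6), and the hinge post cap at (327.4,219).

```bash
cat > h.py <<'E'
from rig import robot,camera,camera_info
import cv2,numpy as np
from scipy.spatial.transform import Rotation as Rn
def ray(n,p):
    i=camera_info(n);R=cv2.Rodrigues(np.array(i["rvec"],float))[0]
    u=cv2.undistortPoints(np.array([[p]],float),np.array(i["camera_matrix"]),np.array(i["dist"]))[0,0]
    d=R.T@np.array([*u,1]);return -R.T@np.array(i["tvec"]).ravel(),d/np.linalg.norm(d)
def plane(n,p,z):
    o,d=ray(n,p);return o+d*(z-o[2])/d[2]
def tri(p,q):
    o,d=ray("scene",p);a,b=ray("top",q)
    s=np.linalg.lstsq(np.c_[d,-b],a-o,rcond=None)[0]
    x,y=o+d*s[0],a+b*s[1];return (x+y)/2,np.linalg.norm(x-y)*1e3
def proj(n,P):
    i=camera_info(n);return cv2.projectPoints(np.array(P,float).reshape(-1,3),np.array(i["rvec"],float),np.array(i["tvec"],float),np.array(i["camera_matrix"]),np.array(i["dist"]))[0][:,0]
def tool():
    o=robot.get_obs();return o,Rn.from_quat(o["tool_rot"]).as_matrix()
E
python3 - <<'E'
from h import *
print("knob top tri",tri((256.3,176.5),(262.6,195.6)), plane("top",(262.6,195.6),.17),plane("scene",(256.3,176.5),.17))
g1=plane("top",(243.6,190.4),.159);g2=plane("top",(295.6,206),.159);k=plane("top",(221,187.6),.142);h=plane("top",(327.4,219),.108)
print(g1,g2,np.linalg.norm(g1-g2),k,h)
d=(g1-g2)[:2];d/=np.linalg.norm(d);print("yaw of pen y dir",d,np.degrees(np.arctan2(d[1],d[0])))
d2=(k-h)[:2];print("len k-h",np.linalg.norm(d2),np.degrees(np.arctan2(d2[1],d2[0])))
o,R=tool();print(R)
E
```

```text
knob top tri (array([0.59383806, 0.04201338, 0.17154659]), np.float64(5.1062751785816545)) [0.59164511 0.04281952 0.17      ] [0.59748836 0.0439783  0.17      ]
[0.60474753 0.08445911 0.159     ] [ 0.57125601 -0.02874634  0.159     ] 0.11805573291915496 [0.61390947 0.13609387 0.142     ] [ 0.54917105 -0.10560912  0.108     ]
yaw of pen y dir [0.2836925  0.95891531] 73.51929085791679
len k-h 0.2502227002962675 75.00568478715061
[[-1.98530328e-04  2.67465602e-01 -9.63567389e-01]
 [ 1.91851683e-03 -9.63565532e-01 -2.67465482e-01]
 [-9.99998140e-01 -1.90172026e-03 -3.21840277e-04]]
```

```bash
python3 - <<'E'
from h import *
print(proj("top",[[.167,-.601,.234],[0.1,-.4,.3],[0,0,.1]]))
for p in [(490,110),(480,200),(490,290),(425,205)]: print(p,plane("top",p,0),plane("top",p,.15))
print(ray("scene",(0,0))[0],ray("top",(0,0))[0])
kn=np.array([.593,.0425,.157]);o,R=tool();th=np.radians(-15.5)
print("need",kn[:2]-o["position"][:2], R.T@(kn-o["position"]))
E
```

```text
[[607.62218296 417.88053591]
 [530.62317873 480.42645014]
 [280.70977592 479.19771287]]
(490, 110) [ 0.86495269 -0.58039347  0.        ] [ 0.80087513 -0.48365081  0.15      ]
(480, 200) [ 6.13680020e-01 -5.26878396e-01 -1.11022302e-16] [ 0.58887647 -0.43850016  0.15      ]
(490, 290) [ 0.38368085 -0.53215237  0.        ] [ 0.39482625 -0.44294981  0.15      ]
(425, 205) [ 0.59944225 -0.37964655  0.        ] [ 0.57686407 -0.31428071  0.15      ]
[ 0.29341263 -0.62300809  0.64180518] [0.45498846 0.03855998 0.95969055]
need [0.42586608 0.64407409] [ 0.07683085 -0.50655915 -0.58259389]
```

```bash
python3 -m inch '[[[-0.3,-3.1,-2.5,0,1],[-0.3,-3.1,-2.5,0,1],[-0.3,-3.1,-2.5,0,1],[-0.3,-3.1,-2.5,0,1],[-0.3,-3.1,-2.5,0,1],[-0.3,-3.1,-2.5,0,1],[-0.3,-3.1,-2.5,0,1],[-0.3,-3.1,-2.5,0,1]]]'; cat > rep.py <<'E'
from h import *
import sys
th=np.radians(float(sys.argv[1]) if len(sys.argv)>1 else -15.5)
kn=np.array([.593,.0425,.165]) # TCP target is 8mm below... see use
o,R=tool();p=o["position"]
print("t",round(o["time"],2),"p",p.round(4),"F",np.round(o["ft_force"],2),"w",round(o["grip_width"],4))
print("yaw",np.degrees(np.arctan2(R[1,1],R[0,1])).round(2),"turn needed about x",-((th-np.arctan2(R[1,1],R[0,1]))).round(3),"to knob (tool cm)",(R.T@(kn-p)*100).round(2),"down",(-R[2,0]).round(4),"q",np.round(o["q"],2))
E
python3 rep.py
```

```text
time: 0.77
position: [0.2936, -0.3057, 0.2518]
tool_rot: [-0.701, -0.091, 0.702, -0.09]
ft_force: [0.4, -0.7, -0.3]
grip_width: 0.0867
t 0.77 p [ 0.2936 -0.3057  0.2518] F [ 0.39 -0.69 -0.26] w 0.0867
yaw -75.28 turn needed about x -1.043 to knob (tool cm) [  8.68 -26.05 -37.82] down 1.0 q [-1.07  0.23  1.89 -0.    1.03  0.24]
```

```bash
python3 -m inch '[[[0,-2.3,-3.3,-0.12,1],[0,-1.9,-3.5,-0.12,1],[0,-1.4,-3.7,-0.12,1],[0,-1.0,-3.9,-0.12,1],[0,-0.5,-4,-0.12,1],[0,-0.1,-4,-0.12,1],[0,0.4,-4,-0.12,1],[0,0.9,-3.9,-0.12,1]]]'; python3 rep.py
```

```text
time: 1.43
position: [0.4983, -0.043, 0.2518]
tool_rot: [-0.572, -0.417, 0.573, -0.413]
ft_force: [1.0, -0.6, 0.3]
grip_width: 0.0871
t 1.43 p [ 0.4983 -0.043   0.2518] F [ 1.   -0.57  0.27] w 0.0871
yaw -18.19 turn needed about x -0.047 to knob (tool cm) [  8.66   6.38 -11.06] down 1.0 q [-0.31  0.34  1.71  0.    1.09  0.01]
```

```bash
python3 -m inch '[[[0,1.9,-3.5,-0.05,1],[0,1.9,-3.5,0,1],[0.8,1.5,-2.9,0,1],[1,0.6,-1.2,0,1],[1,0,0,0,1]]]'; python3 rep.py;  python3 - <<'E'
from h import *
a=camera("scene")[:,:,::-1];b=camera("top")[:,:,::-1]
a=cv2.resize(a[110:260,190:320],None,fx=4,fy=4,interpolation=3);b=cv2.resize(b[120:240,215:305],None,fx=4.444,fy=5,interpolation=3)
b=cv2.resize(b,(260,346));c=np.zeros((600,800,3),np.uint8);c[:600,:520]=a;c[:346,530:790]=b;cv2.imwrite("pics/n1.png",c)
E
```

```text
time: 1.85
position: [0.5935, 0.061, 0.2234]
tool_rot: [0.56, 0.435, -0.557, 0.433]
ft_force: [0.3, -0.4, 0.1]
grip_width: 0.0873
t 1.85 p [0.5935 0.061  0.2234] F [ 0.33 -0.36  0.09] w 0.0873
yaw -14.31 turn needed about x 0.021 to knob (tool cm) [5.83 0.4  1.84] down 1.0 q [-0.09  0.5   1.52  0.01  1.12  0.16]
```

View pics/n1.png

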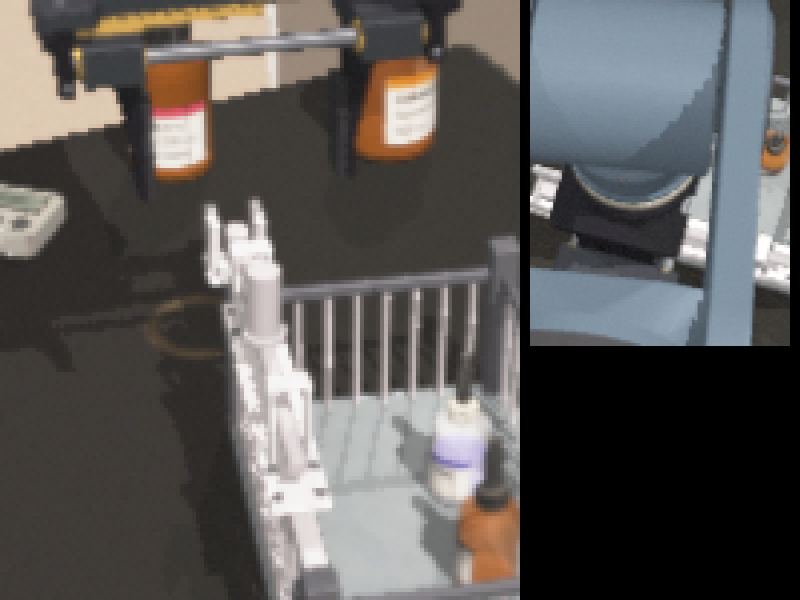

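Scene crop: the fingertips are at crop (145,195) and (347,172), with their midpoint at full-image (251.5,156). The knob top is at (255.7,177), unchanged. The top view is blocked by the arm. I'll use the fingertip midpoint to check the calibration.

```bash
python3 - <<'E'
from h import *
o,R=tool();t=o["position"]+R[:,0]*.011
print("pos",o["position"]);print(proj("scene",t),"seen 251.5,156")
# tips at +-0.05
print(proj("scene",[t-R[:,1]*.048,t+R[:,1]*.048]),"seen",(190+145/4,110+195/4),(190+347/4,110+172/4))
print(proj("scene",[[.5916,.0428,.17],[.594,.042,.17],[.5975,.044,.17]]),"knob seen 255.9,176.8")
E
```

```text
pos [0.58962673 0.05890239 0.22149405]
[[248.8871414  155.97105964]] seen 251.5,156
[[224.03257839 158.56278877]
 [273.32646256 153.44826903]] seen (226.25, 158.75) (276.75, 153.0)
[[253.81391675 177.52961043]
 [255.10742748 177.42875542]
 [256.30067968 176.49316043]] knob seen 255.9,176.8
```

```bash
sed -i 's/\[.593,.0425,.165\]/[.591,.0435,.149]/' rep.py; python3 -m inch '[[[0,0.5,1.4,0.02,1],[0,0,0,0,1],[1.5,0,0,0,1],[1.5,0,0,0,1],[0,0,0,0,1]]]'; python3 rep.py
```

```text
time: 2.37
position: [0.5874, 0.0351, 0.1927]
tool_rot: [-0.564, -0.427, 0.567, -0.422]
ft_force: [0.1, 0.4, 0.1]
grip_width: 0.0873
t 2.37 p [0.5874 0.0351 0.1927] F [0.09 0.38 0.12] w 0.0873
yaw -16.22 turn needed about x -0.012 to knob (tool cm) [ 4.37  0.14 -0.9 ] down 1.0 q [-0.13  0.53  1.56  0.    1.06  0.15]
```

```bash
python3 -m inch '[[[0,0.1,-0.5,0,1],[0,0,0,0,1],[1.2,0,0,0,1],[1.2,0,0,0,1],[0.6,0,0,0,1],[0.3,0,0,0,1],[0,0,0,0,1]]]'; python3 rep.py
```

```text
time: 2.95
position: [0.5923, 0.0347, 0.166]
tool_rot: [0.568, 0.422, -0.566, 0.423]
ft_force: [-1.2, -0.2, -0.6]
grip_width: 0.087
t 2.95 p [0.5923 0.0347 0.166 ] F [-1.18 -0.24 -0.61] w 0.087
yaw -16.67 turn needed about x -0.02 to knob (tool cm) [ 1.7  -0.38 -0.8 ] down 1.0 q [-0.13  0.57  1.58  0.    0.99  0.16]
```

```bash
python3 -m inch '[[[0.8,-0.3,-0.8,-0.02,1],[0.6,0,0,0,1],[0.3,0,0,0,1],[0,0,0,0,1]]]'; python3 rep.py; python3 - <<'E'
from h import *
a=camera("scene")[:,:,::-1]
cv2.imwrite("pics/n2.png",cv2.resize(a[120:240,200:320],None,fx=5,fy=5,interpolation=3))
E
python3 rep.py
```

```text
time: 3.28
position: [0.5929, 0.0443, 0.1494]
tool_rot: [0.565, 0.427, -0.56, 0.43]
ft_force: [-0.4, 0.0, 0.1]
grip_width: 0.0867
t 3.28 p [0.5929 0.0443 0.1494] F [-0.44  0.02  0.1 ] w 0.0867
yaw -15.38 turn needed about x 0.002 to knob (tool cm) [ 0.04 -0.16  0.13] down 1.0 q [-0.11  0.59  1.59  0.    0.95  0.15]
t 3.33 p [0.593  0.0443 0.1497] F [0.52 0.   0.36] w 0.087
yaw -15.38 turn needed about x 0.002 to knob (tool cm) [ 0.06 -0.17  0.13] down 1.0 q [-0.11  0.59  1.59  0.    0.95  0.15]
```

View pics/n2.png

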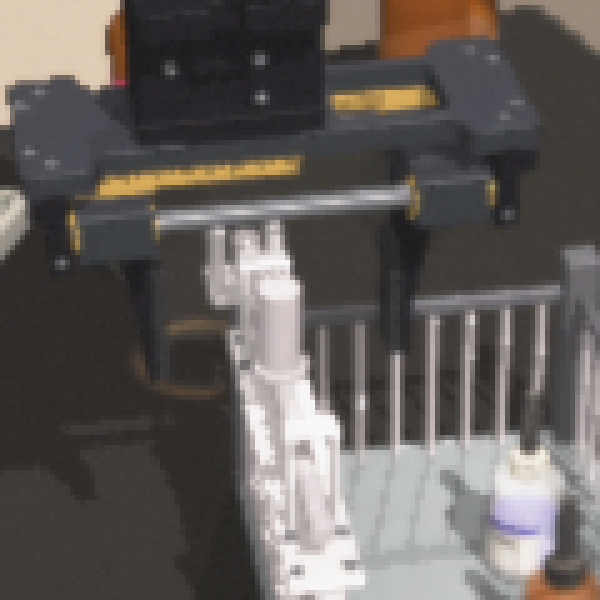

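Picture: the fingertips at crop (152,375) and (397,345) straddle the knob foot (277,365), and the midpoint is on the knob to within about 1 mm. Closing.

```bash
python3 -m inch '[[[0,0,0,0,0.4],[0,0,0,0,0.25],[0,0,0,0,0.15],[0,0,0,0,0.1],[0,0,0,0,0.1],[0,0,0,0,0.1],[0,0,0,0,0.1],[0,0,0,0,0.1]]]' 25; python3 rep.py
```

```text
time: 4.0
position: [0.5937, 0.044, 0.1505]
tool_rot: [0.565, 0.427, -0.56, 0.431]
ft_force: [0.6, 0.3, -0.6]
grip_width: 0.0417
t 4.0 p [0.5937 0.044  0.1505] F [ 0.64  0.27 -0.55] w 0.0417
yaw -15.39 turn needed about x 0.002 to knob (tool cm) [ 0.15 -0.25  0.12] down 1.0 q [-0.11  0.59  1.59  0.    0.95  0.15]
```

```bash
python3 -m inch '[[[0,-0.1,0,0,0.1],[0,0,0,0,0.1],[0,0,0,0,0.1],[0,0,0,0,0.1],[0,0,0,0,0.1],[0,0,0,0,0.1]]]' 25; python3 rep.py;
```

```text
time: 4.5
position: [0.5935, 0.0441, 0.1507]
tool_rot: [0.566, 0.426, -0.559, 0.431]
ft_force: [1.4, -0.5, 0.1]
grip_width: 0.0171
t 4.5 p [0.5935 0.0441 0.1507] F [ 1.39 -0.54  0.08] w 0.0171
yaw -15.41 turn needed about x 0.002 to knob (tool cm) [ 0.16 -0.23  0.12] down 0.9999 q [-0.11  0.59  1.59  0.    0.95  0.15]
```

```bash
python3 -m inch '[[[0,0,0,0,0.1],[-0.5,0,0,0,0.1],[-0.5,0,0,0,0.1],[-0.2,0,0,0,0.1],[0,0,0,0,0.1]]]' 25; python3 rep.py;
```

```text
time: 4.92
position: [0.5935, 0.0441, 0.1633]
tool_rot: [0.565, 0.426, -0.56, 0.431]
ft_force: [1.4, 0.1, -0.9]
grip_width: 0.017
t 4.92 p [0.5935 0.0441 0.1633] F [ 1.38  0.07 -0.88] w 0.017
yaw -15.41 turn needed about x 0.002 to knob (tool cm) [ 1.42 -0.24  0.12] down 0.9999 q [-0.11  0.57  1.58  0.    0.98  0.15]
```

```bash
python3 -m inch '[[[0,0,0.4,0,0.1],[0,0,0.4,0,0.1],[0,0,0.1,0,0.1]]]' 25; python3 rep.py; python3 - <<'E'
from h import *
a=camera("scene")[:,:,::-1]
cv2.imwrite("pics/n3.png",cv2.resize(a[130:230,220:320],None,fx=6,fy=6,interpolation=3))
E
```

```text
time: 5.17
position: [0.5911, 0.0356, 0.1637]
tool_rot: [0.566, 0.426, -0.559, 0.431]
ft_force: [1.6, 0.2, -1.5]
grip_width: 0.0172
t 5.17 p [0.5911 0.0356 0.1637] F [ 1.63  0.18 -1.48] w 0.0172
yaw -15.39 turn needed about x 0.002 to knob (tool cm) [ 1.47 -0.23 -0.75] down 0.9999 q [-0.13  0.57  1.59  0.    0.97  0.14]
```

View pics/n3.png

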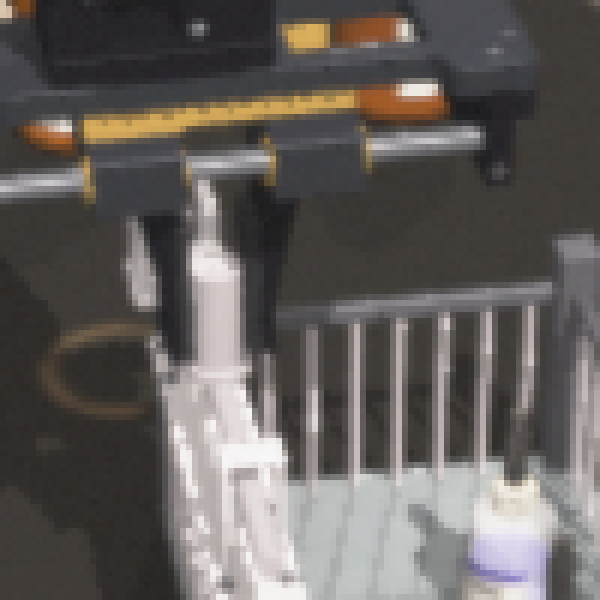

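Picture: the knob sits between the pads, top at crop (217,265). It moved with the hand, and the force stayed under 2 N. Continuing the draw to about 32 mm.

```bash
python3 -m inch '[[[0,0,0.5,0,0.1],[0,0,0.7,0,0.1],[0,0,0.7,0,0.1],[0,0,0.3,0,0.1],[0,0,0,0,0.1]]]' 25; python3 rep.py
```

```text
time: 5.63
position: [0.5845, 0.0119, 0.1632]
tool_rot: [0.566, 0.426, -0.559, 0.43]
ft_force: [2.1, 1.2, -1.8]
grip_width: 0.0173
t 5.63 p [0.5845 0.0119 0.1632] F [ 2.09  1.24 -1.76] w 0.0173
yaw -15.44 turn needed about x 0.001 to knob (tool cm) [ 1.43 -0.23 -3.21] down 0.9999 q [-0.17  0.56  1.61  0.    0.96  0.09]
```

```bash
cat > arc.py <<'E'
from h import *
H=np.array([.5538,-.0985]);o,R=tool();d=o["position"][:2]-H;a=np.arctan2(d[1],d[0])-np.radians(74.45)
print("t",o["time"],"gate",np.degrees(a).round(2),"r mm",(np.linalg.norm(d)*1e3).round(1),"draw",(148-np.linalg.norm(d)*1e3).round(1),"z",o["position"][2].round(4),"toolyaw rel",(np.degrees(np.arctan2(R[1,1],R[0,1]))+15.45).round(2),"F",np.round(o["ft_force"],2),"w",round(o["grip_width"],4),"v",np.abs(o["joint_velocities"]).max().round(3))
E
python3 arc.py; python3 -m inch '[[[0,-0.3,0,-0.026,0.1],[0,-0.5,0.02,-0.044,0.1],[0,-0.5,0.02,-0.044,0.1],[0,-0.3,0.01,-0.026,0.1]]]' 25; python3 arc.py
```

```text
t 5.6333 gate 0.02 r mm 114.6 draw 33.4 z 0.1632 toolyaw rel 0.01 F [ 2.09  1.24 -1.76] w 0.0173 v 0.01
time: 5.97
position: [0.5689, 0.0135, 0.1629]
tool_rot: [0.535, 0.465, -0.527, 0.469]
ft_force: [1.2, 0.6, -2.3]
grip_width: 0.0173
t 5.9667 gate 7.87 r mm 113.0 draw 35.0 z 0.1629 toolyaw rel 8.14 F [ 1.22  0.63 -2.29] w 0.0173 v 0.315
```

```bash
python3 -m inch '[[[0,-0.5,0,-0.044,0.1],[0,-0.6,0,-0.052,0.1],[0,-0.6,0,-0.052,0.1],[0,-0.3,0,-0.026,0.1],[0,0,0,0,0.1]]]' 25; python3 arc.py
```

```text
time: 6.38
position: [0.5478, 0.0143, 0.1628]
tool_rot: [0.49, 0.511, -0.483, 0.516]
ft_force: [1.8, 0.9, -1.6]
grip_width: 0.0176
t 6.3833 gate 18.58 r mm 113.0 draw 35.0 z 0.1628 toolyaw rel 18.52 F [ 1.79  0.93 -1.6 ] w 0.0176 v 0.011
```

```bash
python3 -m inch '[[[0,-0.28,-0.1,-0.025,0.1],[0,0,0,0,0.1],[0,0,0,0,0.1],[0,0,0,0,0.1]]]' 25; python3 arc.py;python3 - <<'E'
from h import *
a=camera("scene")[:,:,::-1];b=camera("top")[:,:,::-1]
c=np.zeros((600,800,3),np.uint8);c[:,:520]=cv2.resize(a[140:290,210:340],None,fx=4,fy=4,interpolation=3);c[:360,530:800]=cv2.resize(b[130:250,210:300],None,fx=3,fy=3);cv2.imwrite("pics/n4.png",c)
E
python3 arc.py
```

```text
time: 6.72
position: [0.5462, 0.0145, 0.1633]
tool_rot: [0.485, 0.515, -0.477, 0.522]
ft_force: [0.4, 0.5, -1.7]
grip_width: 0.0169
t 6.7167 gate 19.41 r mm 113.3 draw 34.7 z 0.1633 toolyaw rel 19.74 F [ 0.38  0.53 -1.69] w 0.0169 v 0.013
t 6.8167 gate 19.39 r mm 113.3 draw 34.7 z 0.1633 toolyaw rel 19.76 F [ 1.97  0.83 -1.45] w 0.0174 v 0.003
```

View pics/n4.png

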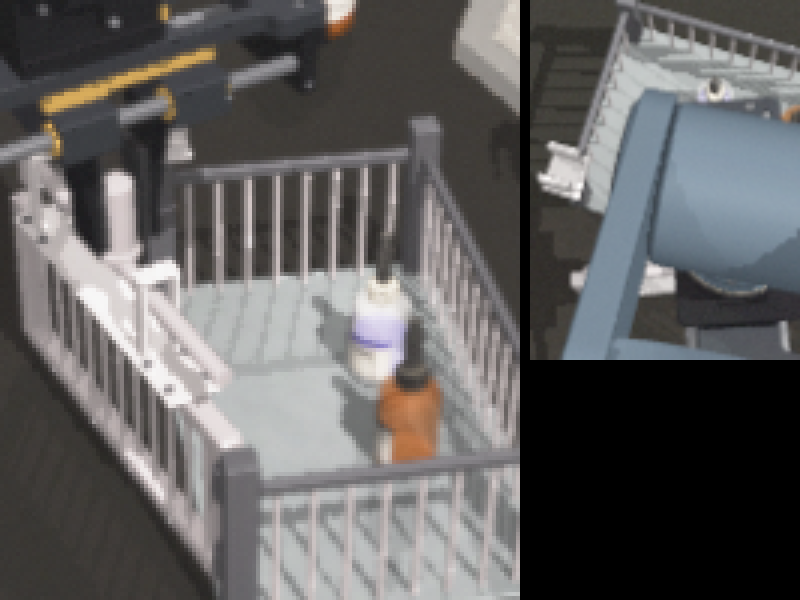

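Picture: the gate stands open with its free top corner at crop (20,197), the knob is between the pads, and both bottles are standing. I'll check the gate angle from the image and that it holds steady.

```bash
python3 -m inch '[[[0,-0.1,0,-0.01,0.1],[0,0,0,0,0.1],[0,0,0,0,0.1],[0,0,0,0,0.1],[0,0,0,0,0.1],[0,0,0,0,0.1]]]' 25; python3 arc.py; python3 - <<'E'
from h import *
H=np.array([.5538,-.0985])
P=plane("scene",(215-2.5,189.2),.108);d=P[:2]-H;print(P,np.linalg.norm(d),np.degrees(np.arctan2(d[1],d[0]))-74.45)
for k in range(6): camera("top")
E
python3 arc.py
```

```text
time: 7.32
position: [0.5453, 0.0145, 0.163]
tool_rot: [0.482, 0.518, -0.474, 0.524]
ft_force: [1.7, 1.1, -1.2]
grip_width: 0.017
t 7.3167 gate 19.87 r mm 113.3 draw 34.7 z 0.163 toolyaw rel 20.33 F [ 1.66  1.07 -1.22] w 0.017 v 0.001
[0.53326362 0.12831617 0.108     ] 0.22774397741350555 20.72356491789469
t 7.6167 gate 19.86 r mm 113.3 draw 34.7 z 0.163 toolyaw rel 20.33 F [ 1.26  0.58 -1.46] w 0.0176 v 0.002
```

Image and kinematics agree (20.7° and 19.9°), and nothing is moving. Handing in.

```bash
python3 -c "
from rig import robot
print(robot.hand_in())"; python3 arc.py
```

```text
the job is handed in; nothing more can be done
None
the job is handed in; nothing more can be done
```

I handed the job in at about 7.6 s, with the gripper still holding the knob, the bolt drawn back and the gate open at about 20°.

- **Bolt:** I gripped the knob at 25 N, lifted it about 12.5 mm and drew it about 34 mm toward the hinge. Wrist force stayed under 3 N in every reading, so there was no sign of it pressing on the keeper.
- **Gate:** I swung it out on its hinge arc by the same knob. The hand's position puts the gate at 19.9°, and the gate's free corner in the scene picture, taken just before a last nudge of about 0.5°, gives 20.7°.
- **Steadiness:** The gate angle changed by only 0.01° over the last 0.3 s.
- **Bottles:** Both dropper bottles were standing in the last picture I viewed.

Two checks were weaker than I'd like. The scene camera was off by about 2.5 pixels sideways against the known fingertip positions, so I corrected for that. The arm blocked the top view of the knob while gripping, so I checked the grasp only from the scene view and the gripper opening (17 mm on the 18 mm knob).

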